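Prime the slide's oil pump until the indicator pin is out

ROBOT

A 6-joint arm with a two-finger parallel gripper is mounted at the origin on the work surface. World frame = base frame: x ahead of the robot, y to its left, z up, the work surface at z = 0. Lengths are in m, angles in rad, forces in N, time in s.
With the tool pointing down it reaches from about 0.35 to 0.775 m from the base axis. Payload 5.5 kg.
Tool frame: the origin (TCP) lies where the fingers leave the gripper's body, on its centre line; the fingertips stand 73 mm ahead of it and the grasp point (between the pads) lies 54 mm ahead of it; z points along the fingers, y is the direction in which the jaws open and shut (so a half turn about z gives the same grasp; the last joint's range is limited). The gripper opens to 85 mm and grips with 20 to 120 N. Pads are 22 mm wide; open, the fingers measure 114 mm over their backs; the gripper's body (76 mm by 85 mm) begins 54 mm behind the grasp point. The pads swing forward as they close: fully open they stand 13 mm farther back than shut.
Start: joints at [-1.455, 0.313, 0.046, 1.304, 0, 1.431], TCP at [0.145, -0.556, 0.304] pointing down, gripper open.
Joint ranges: [-2.76, 2.76], [-0.86, 1.69], [-1.03, 1.26], [-2.2, 2.34], [-1.47, 1.5], [-3.14, 3.14]. Speed limits (rad/s): [2.57, 2.57, 3.14, 3.14, 3.14, 3.14].

INTERFACE

Orientations are given as a unit quaternion [w, x, y, z].
In Python, from workcell import env, read_camera, job, cut_out gives the robot as it stands.
- The arm moves only by the tool servo_tool, never from a script. Its argument "deltas" is a list of rows, each an object of numbers: "dx", "dy", "dz": the shift along the world's x, y, z in mm; "rx", "ry", "rz": the turn, a rotation vector about the world's x, y, z in rad; "fingers": the closure, from -1 (fully open) to 1 (shut). A call has 1 to 8 rows; each row shifts and turns the commanded pose from where the row before left it; what a row does not reach is not made up. A row lasts 1/10 s, in which the tool goes at most 50 mm and 8.59 degrees, less where a joint would pass 70% of its speed; a pose out of reach is approached as far as the arm can. A call is refused whole if a number of a shift passes 50 or a number of a turn 0.15, either way. A call with a gripper value outside its range is refused whole. The fingers move at their own pace and stop on an object; "newtons" is the grip in N (left out, the last holds). Time passes only in rows, so rows that do not move let the fingers close. It gives the time, the measured TCP pose, the force and the opening at its end, in the units of the state.
- env.get_state(): the state, without advancing time (a new reading comes with each control period).
- read_camera(name): name is "scene" or "top" or "wrist"; returns a dict with "img" (400x640x3 uint8, red, green, blue), "intrinsics" (3x3 intrinsics, pixels), "extrinsics" (4x4, takes a point from camera to world coordinates); the wrist camera has in their place "hand_eye" (4x4, takes a point from camera to tool coordinates, whose origin is the TCP and whose axes are the flange's). Camera axes: x right, y down, z forward; pixel columns grow to the right and rows downward; lengths in m; the calibration is good to about 2 mm. A picture is of the moment at which its call begins: read the wrist's pose just before it. There is no depth.
- job.hand_in(): hands the job in, once; it reports no verdict.
Trained networks look in the newest picture that a camera, given by its name, has taken for a name from the list of things; names that differ only in an ending like _2 or _b are one class to them, and where a whole thing is asked for, a point or a joint stands for the part that bears it (a point fixed in the world has none). Each returns a list of dicts, best first, with "confidence" (0 to 1); they miss things now and then, are a little off and sometimes report something else, mostly with a low value. They report only what shows in the picture. A call takes as long as a camera call.
- cut_out(target, camera): "region" (400x640 bool, what is visible of it) and "extent" ([left, top, right, bottom] in pixels, round what is visible of it).
The state is a dict: "clock": time; "joint_pos": joint angles; "qvel": joint speeds; "tau": joint torques, N m; "tcp_pos": TCP position; "orientation": TCP orientation; "wrist_force": force on the tool from outside, world axes, zero at the start; "ft_torque": the same for the moment, N m; "finger_gap": finger opening in m.
Only numpy, scipy, OpenCV 4.12 (cv2) and the standard library are available. Lean on these libraries where they do the work, as an engineer would, in place of code of your own. Each camera call takes 0.05 s, during which the arm holds its last target. There are 200 camera calls.

TASK

Prime the oil line of the slotting slide: with the fingertips, press the pump's black palm knob down and let it spring back up, again and again, until the red pin on the brass indicator beside it stands fully out, with all of its green band showing above the brass. Then let the knob come right back up. Only press: do not take the knob between the fingers and do not touch the pin, and leave the tools and containers around the pump where they are.

Things in the scene. Friction and masses are not known exactly. Their poses are not given: they have to be found in the camera images.
- lubricator: Oil pump unit bolted to the bench: dark steel plate 150 x 250 x 12 mm (x, y, z); origin under its centre. At y = +55 mm the grey oil tank with an aluminium head 96 mm square, top 140 mm above the bench, and a steel filler cap 22 mm across (top 148 mm) 37 mm from the knob's axis. At y = -75 mm a block 54 x 86 x 50 mm with the 30 mm brass indicator, its upper face 78 mm above the bench.
- knob_top (a point): Centre of the flat top of the black palm knob (40 mm across, 18 mm thick, flat middle about 30 mm across, on a 12 mm upright steel rod at plate x = 0, y = +55 mm). 194 mm above the bench when up; moves down with the knob.
- knob_mid (a point): Middle of the black knob, 9 mm below knob_top.
- plunger (a joint): How far the knob is pressed, m: 0 up, 0.022 fully down, straight down. A spring returns it in about 0.2 s. 5 N starts it, 9 to 20 N press it home, also once the pin is out (a relief spring yields). A stroke drives oil in proportion to its length beyond the first 2 to 5 mm; the knob must come right up before the next.
- pin (a joint): How far the indicator pin has come out, m: starts at 0 to 0.009, fully out 0.024. It rises with each downstroke, up to 6 mm in a full one, and stays where it is between strokes. It takes about three to five full strokes, differing from start to start; short strokes take more.
- pin_top (a point): Centre of the top of the indicator pin (red, 14 mm across, upright, at plate x = 0, y = -75 mm): 80 mm above the bench at pin = 0, 104 mm when fully out. A green band 6 mm high, at the pin's foot, is all in view above the brass from pin = 0.0225 on.
- chisel_yellow: Chisel lying before the pump, yellow eight-sided handle (130 x 30 mm), 250 mm long in all, blade to its +x; origin under the handle's middle.
- chisel_red: Chisel with a red-brown handle, same size, lying to the right; origin under the handle's middle.
- oil_bottle: Grey plastic oil bottle, 56 mm across, 140 mm high, yellow cap, standing beside the pump; origin: centre of its underside.
- wax_tin: Round brass-coloured tin with a pale metal lid, 72 mm across, 45 mm high; origin: centre of its underside.
- brass_weight: Turned brass weight with a knob on top, 44 mm across, 62 mm high; origin: centre of its underside.
- mallet: Wooden mallet lying to the left: head 75 x 115 x 62 mm centred at its x = +100 mm, 200 mm handle towards -x; origin on the bench under it.
- key_lever: Pale wooden keyboard lever with white key covering, 300 x 22 x 19 mm, lying along its x to the right; origin under its middle.

How it is judged:
By the outcome, as a careful person would: the job done as asked, in the order asked, and still so for the second after the job is handed in, with the robot touching nothing.
It also fails if it takes over 38 s, if anything falls off the work surface, if the arm or the gripper's body presses on something with over 40 N, if the wrist force passes 120 N, or if a joint passes its speed limit or range.

## Working session

There is one attempt and no reset: what is moved stays moved. The work goes in short steps, Python scripts to look and compute and a tool call to move; the robot and the scene stay as the last step left them, time stands still between calls to the robot, and variables do not carry over. Pictures are saved under pics/ and viewed, about 8 in all and at most 12, crops included, and the job is handed in when it is done.

Besides the shell and the picture viewer there is one more tool, called by a JSON object that holds its "method" and its "body". servo_tool: Moves the arm, as the interface text tells. Its arguments: {"type":"object","properties":{"deltas":{"type":"array"},"newtons":{"type":"number"}},"required":["deltas"]}

```bash
mkdir -p pics; cat > h.py <<'E'
import numpy as np, cv2
from workcell import env, read_camera, job, cut_out
def ray(c,u,v,z):
    K=c["intrinsics"];T=c["extrinsics"];d=T[:3,:3]@np.linalg.solve(K,[u,v,1.]);o=T[:3,3]
    return o+d*(z-o[2])/d[2]
def proj(c,p):
    T=np.linalg.inv(c["extrinsics"]);q=c["intrinsics"]@(T[:3,:3]@p+T[:3,3]);return q[:2]/q[2]
def save(n,im): cv2.imwrite("pics/"+n+".png",cv2.cvtColor(im,cv2.COLOR_RGB2BGR))
E
python3 - <<'E'
from h import *
for n in("scene","top"):
    c=read_camera(n);save(n+"0",c["img"]);print(n,c["extrinsics"][:3,3].round(3))
    for t in("knob_top","pin_top","lubricator","oil_bottle"):
        for r in cut_out(t,n)[:2]:
            m=r["region"];v,u=np.nonzero(m);print(t,r["confidence"],r["extent"],u.mean().round(1),v.mean().round(1),m.sum(),
              ray(c,u.mean(),v.mean(),{"knob_top":.190,"pin_top":.085}.get(t,.07)).round(4))
print(env.get_state())
E
```

```text
scene [ 1.064 -0.718  0.698]
knob_top 0.7 [284.0, 204.5, 305.2, 247.6] 294.3 228.5 743 [ 0.6121 -0.2053  0.19  ]
pin_top 0.68 [148.6, 330.3, 242.5, 400.0] 191.9 366.0 1001 [ 0.6326 -0.5368  0.085 ]
pin_top 0.3 [306.9, 188.7, 339.6, 220.2] 319.0 204.3 251 [0.5021 0.0418 0.085 ]
oil_bottle 0.74 [285.7, 206.1, 304.9, 247.7] 294.7 229.1 703 [ 0.5083 -0.0859  0.07  ]
oil_bottle 0.29 [340.8, 156.3, 406.9, 187.1] 386.7 170.7 794 [0.5589 0.3871 0.07  ]
top [ 0.461 -0.022  1.393]
lubricator 0.9 [241.5, 165.7, 311.0, 214.7] 275.1 188.4 2828 [0.5624 0.1085 0.07  ]
oil_bottle 0.76 [319.3, 200.6, 334.6, 218.4] 325.8 208.3 205 [ 0.4956 -0.0699  0.07  ]
{'clock': 0.5, 'joint_pos': array([-1.45462201e+00,  3.13204324e-01,  4.60186471e-02,  1.30359023e+00,
        1.00159751e-05,  1.43120697e+00]), 'qvel': array([-1.98747601e-05, -6.66970229e-05,  3.89638069e-04,  7.35907626e-05,
       -2.76466274e-03,  6.33113670e-04]), 'tau': array([-1.15276074e-03, -4.79998541e+01,  2.98535174e+01,  2.00288130e-03,
       -1.44643354e-04,  4.72002512e-06]), 'tcp_pos': array([ 0.14546528, -0.55629975,  0.30388739]), 'orientation': array([1.02672916e-05, 9.91834256e-01, 1.27533561e-01, 4.88812076e-06]), 'wrist_force': array([-0.38997076, -0.30199977,  0.6507397 ]), 'ft_torque': array([0.02483513, 0.00728395, 0.03009134]), 'finger_gap': 0.08512890893380952}
```

```bash
python3 - <<'E'
import cv2
a=cv2.imread("pics/scene0.png");b=cv2.imread("pics/top0.png")
A=cv2.resize(a[120:320,200:500],(800,533),interpolation=cv2.INTER_CUBIC);cv2.imwrite("pics/sc.png",A)
cv2.imwrite("pics/tc.png",cv2.resize(b[130:270,210:410],(800,560),interpolation=cv2.INTER_CUBIC))
E
```

```text
(no output)
```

View pics/sc.png

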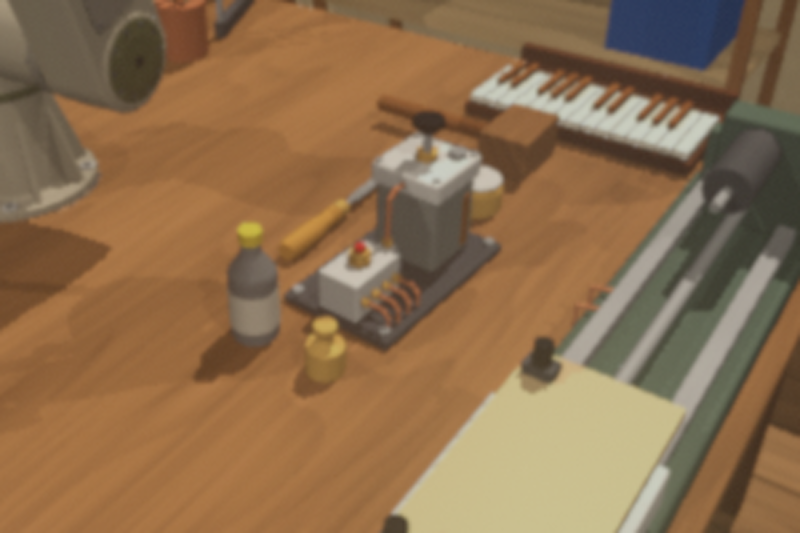

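View pics/tc.png

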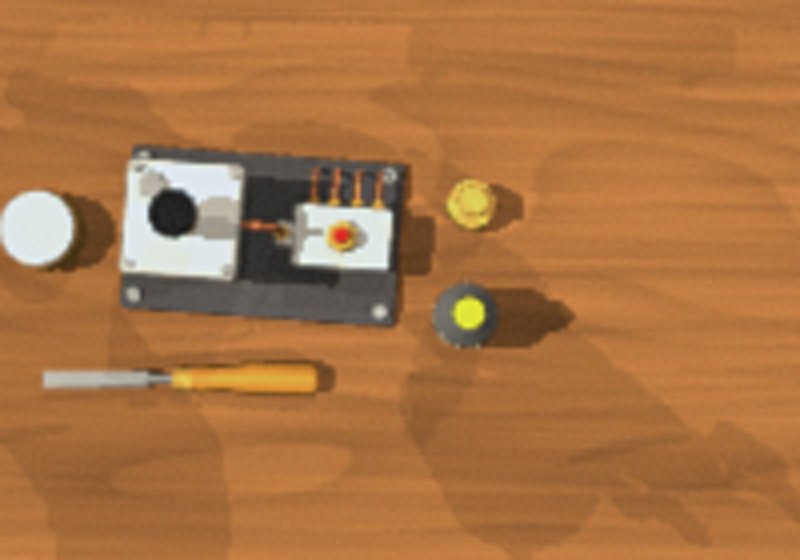

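The scene picture shows the knob at about crop (428,122), i.e. pixel (360,166), and the red pin at about (335,212). In the top picture the knob is at crop (172,213), i.e. pixel (253,183), and the pin at about (295,189). The filler cap isn't visible from above, probably because the knob hides it or it sits on the far side. The knob/pin detections in the scene camera were wrong, so I'll measure by colour.

```bash
python3 - <<'E'
from h import *
def blob(im,m,u,v,r):
    w=np.zeros(m.shape,bool);w[v-r:v+r+1,u-r:u+r+1]=1;q=np.nonzero(m&w);return q[1].mean(),q[0].mean(),len(q[0]),np.ptp(q[1]),np.ptp(q[0])
c=read_camera("top");I=c["img"].astype(int)
dark=I.max(2)<75;red=(I[...,0]>130)&(I[...,1]<90)
k=blob(I,dark,253,183,8);p=blob(I,red,295,189,5);print(k,p)
K=ray(c,k[0],k[1],.19);P=ray(c,p[0],p[1],.082);print(K,P,np.linalg.norm((K-P)[:2]),"yaw",np.degrees(np.arctan2(*(K-P)[[1,0]]))-90)
s=read_camera("scene");S=s["img"].astype(int)
ks=blob(S,S.max(2)<75,360,165,8);ps=blob(S,(S[...,0]>130)&(S[...,1]<90),335,212,5);print(ks,ps)
print(proj(s,np.r_[K[:2],.187]),proj(s,np.r_[P[:2],.082]), ray(s,ks[0],ks[1],.187),ray(s,ps[0],ps[1],.082))
print(env.get_state()["clock"])
E
```

```text
(np.float64(252.81), np.float64(182.93), 100, np.int64(10), np.int64(10)) (np.float64(295.22222222222223), np.float64(188.44444444444446), 9, np.int64(3), np.int64(3))
[0.56948084 0.16791099 0.19      ] [0.56244957 0.03758793 0.082     ] 0.13051260333153147 yaw -3.088264686290458
(np.float64(360.33870967741933), np.float64(165.58064516129033), 62, np.int64(11), np.int64(6)) (np.float64(334.25), np.float64(212.41666666666666), 12, np.int64(3), np.int64(3))
[360.32532991 165.13760802] [334.38602618 212.00079181] [0.57104639 0.16534401 0.187     ] [0.56335869 0.03551005 0.082     ]
0.6
```

{"method": "servo_tool", "body": {"deltas": [{"dx": 23.6,"dy": 40.2,"dz": 10,"rz": 0.08,"fingers": 1},{"dx": 23.6,"dy": 40.2,"dz": 10,"rz": 0.08,"fingers": 1},{"dx": 23.6,"dy": 40.2,"rz": 0.08,"fingers": 1},{"dx": 23.6,"dy": 40.2,"rz": 0.08,"fingers": 1},{"dx": 23.6,"dy": 40.2,"rz": 0.08,"fingers": 1},{"dx": 23.6,"dy": 40.2,"rz": 0.08,"fingers": 1},{"dx": 23.6,"dy": 40.2,"rz": 0.08,"fingers": 1},{"dx": 23.6,"dy": 40.2,"rz": 0.08,"fingers": 1}], "newtons": 20}}

```text
invalid input at $.deltas[0]: expected keys dx, dy, dz, rx, ry, rz, fingers
```

All keys are needed.

{"method": "servo_tool", "body": {"deltas": [{"dx": 23.6,"dy": 40.2,"dz": 10,"rx": 0,"ry": 0,"rz": 0.08,"fingers": 1},{"dx": 23.6,"dy": 40.2,"dz": 10,"rx": 0,"ry": 0,"rz": 0.08,"fingers": 1},{"dx": 23.6,"dy": 40.2,"dz": 0,"rx": 0,"ry": 0,"rz": 0.08,"fingers": 1},{"dx": 23.6,"dy": 40.2,"dz": 0,"rx": 0,"ry": 0,"rz": 0.08,"fingers": 1},{"dx": 23.6,"dy": 40.2,"dz": 0,"rx": 0,"ry": 0,"rz": 0.08,"fingers": 1},{"dx": 23.6,"dy": 40.2,"dz": 0,"rx": 0,"ry": 0,"rz": 0.08,"fingers": 1},{"dx": 23.6,"dy": 40.2,"dz": 0,"rx": 0,"ry": 0,"rz": 0.08,"fingers": 1},{"dx": 23.6,"dy": 40.2,"dz": 0,"rx": 0,"ry": 0,"rz": 0.08,"fingers": 1}], "newtons": 20}}

```text
clock: 1.4
tcp_pos: [0.3348, -0.2331, 0.3243]
orientation: [0.001, 0.901, 0.434, 0.0]
wrist_force: [1.6, -0.4, -0.4]
finger_gap: 0.0003
```

{"method": "servo_tool", "body": {"deltas": [{"dx": 23.6,"dy": 40.2,"dz": 0,"rx": 0,"ry": 0,"rz": 0.08,"fingers": 1},{"dx": 23.6,"dy": 40.2,"dz": 0,"rx": 0,"ry": 0,"rz": 0.08,"fingers": 1},{"dx": 23.6,"dy": 40.2,"dz": 0,"rx": 0,"ry": 0,"rz": 0.08,"fingers": 1},{"dx": 23.6,"dy": 40.2,"dz": 0,"rx": 0,"ry": 0,"rz": 0.08,"fingers": 1},{"dx": 23.6,"dy": 40.2,"dz": 0,"rx": 0,"ry": 0,"rz": 0.08,"fingers": 1},{"dx": 23.6,"dy": 40.2,"dz": 0,"rx": 0,"ry": 0,"rz": 0.08,"fingers": 1},{"dx": 23.6,"dy": 40.2,"dz": 0,"rx": 0,"ry": 0,"rz": 0.08,"fingers": 1},{"dx": 23.6,"dy": 40.2,"dz": 0,"rx": 0,"ry": 0,"rz": 0.08,"fingers": 1}]}}

```text
clock: 2.2
tcp_pos: [0.5238, 0.0889, 0.3242]
orientation: [0.0, 0.718, 0.696, 0.0]
wrist_force: [1.3, -0.5, 0.4]
finger_gap: -0.0001
```

{"method": "servo_tool", "body": {"deltas": [{"dx": 23.6,"dy": 40.2,"dz": 0,"rx": 0,"ry": 0,"rz": 0.08,"fingers": 1},{"dx": 23.6,"dy": 40.2,"dz": 0,"rx": 0,"ry": 0,"rz": 0.08,"fingers": 1},{"dx": 0,"dy": 0,"dz": 0,"rx": 0,"ry": 0,"rz": 0,"fingers": 1},{"dx": 0,"dy": 0,"dz": 0,"rx": 0,"ry": 0,"rz": 0,"fingers": 1}]}}

```text
clock: 2.6
tcp_pos: [0.5703, 0.1682, 0.3231]
orientation: [-0.0, 0.661, 0.75, -0.001]
wrist_force: [-0.1, 0.4, -0.0]
finger_gap: -0.0
```

{"method": "servo_tool", "body": {"deltas": [{"dx": 0,"dy": -1,"dz": -25,"rx": 0,"ry": 0,"rz": 0,"fingers": 1},{"dx": 0,"dy": 0,"dz": -20,"rx": 0,"ry": 0,"rz": 0,"fingers": 1},{"dx": 0,"dy": 0,"dz": 0,"rx": 0,"ry": 0,"rz": 0,"fingers": 1},{"dx": 0,"dy": 0,"dz": 0,"rx": 0,"ry": 0,"rz": 0,"fingers": 1}]}}

```text
clock: 3.0
tcp_pos: [0.5697, 0.1651, 0.2795]
orientation: [-0.0, 0.662, 0.749, -0.0]
wrist_force: [-0.5, -0.5, -0.1]
finger_gap: -0.0002
```

```bash
python3 - <<'E'
from h import *
s=read_camera("scene")["img"];w=read_camera("wrist")["img"]
a=cv2.resize(s[100:250,290:430],(560,600),interpolation=cv2.INTER_CUBIC)
save("n1",cv2.resize(np.hstack([a,cv2.resize(w,(960,600))]),(800,316),interpolation=cv2.INTER_AREA))
E
```

```text
(no output)
```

View pics/n1.png

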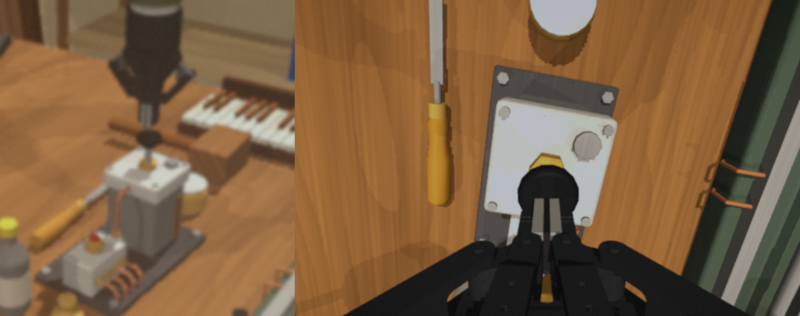

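The closed tips sit centred over the knob and the filler cap is well clear. I'll start with a first stroke, gently.

{"method": "servo_tool", "body": {"deltas": [{"dx": 0,"dy": 1,"dz": -12,"rx": 0,"ry": 0,"rz": 0,"fingers": 1},{"dx": 0,"dy": 0,"dz": -8,"rx": 0,"ry": 0,"rz": 0,"fingers": 1},{"dx": 0,"dy": 0,"dz": -8,"rx": 0,"ry": 0,"rz": 0,"fingers": 1},{"dx": 0,"dy": 0,"dz": -3,"rx": 0,"ry": 0,"rz": 0,"fingers": 1},{"dx": 0,"dy": 0,"dz": 0,"rx": 0,"ry": 0,"rz": 0,"fingers": 1}]}}

```text
clock: 3.6
tcp_pos: [0.5715, 0.1673, 0.2493]
orientation: [0.002, 0.662, 0.75, 0.001]
wrist_force: [0.7, -0.9, 8.6]
finger_gap: 0.0003
```

{"method": "servo_tool", "body": {"deltas": [{"dx": 0,"dy": 0,"dz": -4,"rx": 0,"ry": 0,"rz": 0,"fingers": 1},{"dx": 0,"dy": 0,"dz": -1,"rx": 0,"ry": 0,"rz": 0,"fingers": 1},{"dx": 0,"dy": 0,"dz": 0,"rx": 0,"ry": 0,"rz": 0,"fingers": 1}]}}

```text
clock: 3.9
tcp_pos: [0.5714, 0.1673, 0.2449]
orientation: [0.002, 0.662, 0.75, 0.002]
wrist_force: [-0.6, -0.1, 11.7]
finger_gap: -0.0002
```

```bash
cat >> h.py <<'E'
def pin(name=None):
    s=read_camera("scene");I=s["img"].astype(int)[195:225,320:350]
    red=(I[...,0]>120)&(I[...,1]<80);g=(I[...,1]>I[...,0]+15)&(I[...,1]>I[...,2]+15)
    q=np.nonzero(red);print("red top",q[0].min()+195,"mean",q[1].mean()+320,q[0].mean()+195,"n",red.sum(),"green",g.sum())
    for h in(.080,.092,.104):print(h,proj(s,np.array([.563,.0365,h])).round(1),end=" ")
    print(env.get_state()["clock"])
    if name:save(name,cv2.resize(s["img"][140:240,290:410],(720,600),interpolation=cv2.INTER_CUBIC))
E
python3 -c "
from h import *;pin()"
```

```text
red top 209 mean 334.57142857142856 211.38095238095238 n 21 green 0
0.08 [334.3 212.8] 0.092 [334.4 209.5] 0.104 [334.4 206.1] 3.95
```

{"method": "servo_tool", "body": {"deltas": [{"dx": 0,"dy": 0,"dz": 16,"rx": 0,"ry": 0,"rz": 0,"fingers": 1},{"dx": 0,"dy": 0,"dz": 16,"rx": 0,"ry": 0,"rz": 0,"fingers": 1},{"dx": 0,"dy": 0,"dz": 0,"rx": 0,"ry": 0,"rz": 0,"fingers": 1},{"dx": 0,"dy": 0,"dz": 0,"rx": 0,"ry": 0,"rz": 0,"fingers": 1},{"dx": 0,"dy": 0,"dz": 0,"rx": 0,"ry": 0,"rz": 0,"fingers": 1}]}}

```text
clock: 4.45
tcp_pos: [0.5697, 0.1672, 0.2735]
orientation: [-0.001, 0.662, 0.75, -0.001]
wrist_force: [0.3, -0.1, 0.7]
finger_gap: -0.0001
```

{"method": "servo_tool", "body": {"deltas": [{"dx": 0,"dy": 0,"dz": -12,"rx": 0,"ry": 0,"rz": 0,"fingers": 1},{"dx": 0,"dy": 0,"dz": -8,"rx": 0,"ry": 0,"rz": 0,"fingers": 1},{"dx": 0,"dy": 0,"dz": -8,"rx": 0,"ry": 0,"rz": 0,"fingers": 1},{"dx": 0,"dy": 0,"dz": -5,"rx": 0,"ry": 0,"rz": 0,"fingers": 1},{"dx": 0,"dy": 0,"dz": 0,"rx": 0,"ry": 0,"rz": 0,"fingers": 1},{"dx": 0,"dy": 0,"dz": 0,"rx": 0,"ry": 0,"rz": 0,"fingers": 1}]}}

```text
clock: 5.05
tcp_pos: [0.5707, 0.1674, 0.2446]
orientation: [0.001, 0.662, 0.75, 0.002]
wrist_force: [-4.1, -0.9, 19.8]
finger_gap: -0.0003
```

```bash
python3 -c "
from h import *;pin()"
```

```text
red top 208 mean 334.52 210.64 n 25 green 0
0.08 [334.3 212.8] 0.092 [334.4 209.5] 0.104 [334.4 206.1] 5.1
```

That stroke bottomed out (force rose to 20 N at .2446). I'll repeat it.

{"method": "servo_tool", "body": {"deltas": [{"dx": 0,"dy": 0,"dz": 16,"rx": 0,"ry": 0,"rz": 0,"fingers": 1},{"dx": 0,"dy": 0,"dz": 17,"rx": 0,"ry": 0,"rz": 0,"fingers": 1},{"dx": 0,"dy": 0,"dz": 0,"rx": 0,"ry": 0,"rz": 0,"fingers": 1},{"dx": 0,"dy": 0,"dz": 0,"rx": 0,"ry": 0,"rz": 0,"fingers": 1},{"dx": 0,"dy": 0,"dz": 0,"rx": 0,"ry": 0,"rz": 0,"fingers": 1}]}}

```text
clock: 5.6
tcp_pos: [0.5696, 0.1672, 0.273]
orientation: [-0.001, 0.662, 0.75, -0.001]
wrist_force: [-0.1, -0.0, -0.0]
finger_gap: 0.0003
```

{"method": "servo_tool", "body": {"deltas": [{"dx": 0,"dy": 0,"dz": -12,"rx": 0,"ry": 0,"rz": 0,"fingers": 1},{"dx": 0,"dy": 0,"dz": -8,"rx": 0,"ry": 0,"rz": 0,"fingers": 1},{"dx": 0,"dy": 0,"dz": -8,"rx": 0,"ry": 0,"rz": 0,"fingers": 1},{"dx": 0,"dy": 0,"dz": -5,"rx": 0,"ry": 0,"rz": 0,"fingers": 1},{"dx": 0,"dy": 0,"dz": 0,"rx": 0,"ry": 0,"rz": 0,"fingers": 1},{"dx": 0,"dy": 0,"dz": 0,"rx": 0,"ry": 0,"rz": 0,"fingers": 1}]}}

```text
clock: 6.2
tcp_pos: [0.5706, 0.1673, 0.2446]
orientation: [0.001, 0.662, 0.75, 0.001]
wrist_force: [-4.9, -1.1, 21.4]
finger_gap: -0.0001
```

```bash
python3 -c "
from h import *;pin('p3')"
```

```text
red top 206 mean 334.53846153846155 209.03846153846155 n 26 green 0
0.08 [334.3 212.8] 0.092 [334.4 209.5] 0.104 [334.4 206.1] 6.25
```

View pics/p3.png

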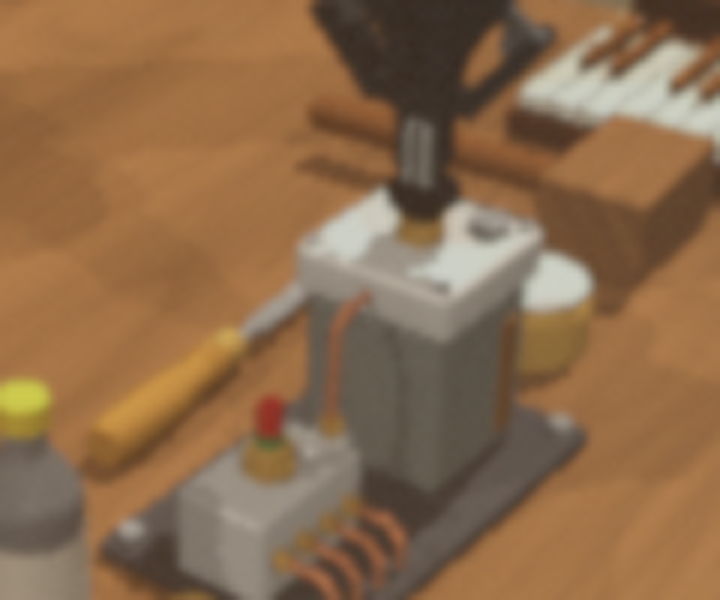

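The pin is well up, at about crop (269,415), with the green band starting to show at (268,443). More strokes are needed.

{"method": "servo_tool", "body": {"deltas": [{"dx": 0,"dy": 0,"dz": 16,"rx": 0,"ry": 0,"rz": 0,"fingers": 1},{"dx": 0,"dy": 0,"dz": 17,"rx": 0,"ry": 0,"rz": 0,"fingers": 1},{"dx": 0,"dy": 0,"dz": 0,"rx": 0,"ry": 0,"rz": 0,"fingers": 1},{"dx": 0,"dy": 0,"dz": 0,"rx": 0,"ry": 0,"rz": 0,"fingers": 1},{"dx": 0,"dy": 0,"dz": 0,"rx": 0,"ry": 0,"rz": 0,"fingers": 1}]}}

```text
clock: 6.75
tcp_pos: [0.5696, 0.1672, 0.2729]
orientation: [-0.001, 0.662, 0.75, -0.001]
wrist_force: [-0.4, 0.9, -0.4]
finger_gap: -0.0002
```

{"method": "servo_tool", "body": {"deltas": [{"dx": 0,"dy": 0,"dz": -12,"rx": 0,"ry": 0,"rz": 0,"fingers": 1},{"dx": 0,"dy": 0,"dz": -8,"rx": 0,"ry": 0,"rz": 0,"fingers": 1},{"dx": 0,"dy": 0,"dz": -8,"rx": 0,"ry": 0,"rz": 0,"fingers": 1},{"dx": 0,"dy": 0,"dz": -5,"rx": 0,"ry": 0,"rz": 0,"fingers": 1},{"dx": 0,"dy": 0,"dz": 0,"rx": 0,"ry": 0,"rz": 0,"fingers": 1},{"dx": 0,"dy": 0,"dz": 0,"rx": 0,"ry": 0,"rz": 0,"fingers": 1}]}}

```text
clock: 7.35
tcp_pos: [0.5705, 0.1673, 0.2446]
orientation: [0.001, 0.662, 0.75, 0.001]
wrist_force: [-6.3, -0.8, 20.7]
finger_gap: -0.0001
```

```bash
python3 -c "
from h import *;pin()"
```

```text
red top 206 mean 334.5769230769231 208.57692307692307 n 26 green 0
0.08 [334.3 212.8] 0.092 [334.4 209.5] 0.104 [334.4 206.1] 7.4
```

{"method": "servo_tool", "body": {"deltas": [{"dx": 0,"dy": 0,"dz": 16,"rx": 0,"ry": 0,"rz": 0,"fingers": 1},{"dx": 0,"dy": 0,"dz": 17,"rx": 0,"ry": 0,"rz": 0,"fingers": 1},{"dx": 0,"dy": 0,"dz": 0,"rx": 0,"ry": 0,"rz": 0,"fingers": 1},{"dx": 0,"dy": 0,"dz": 0,"rx": 0,"ry": 0,"rz": 0,"fingers": 1},{"dx": 0,"dy": 0,"dz": 0,"rx": 0,"ry": 0,"rz": 0,"fingers": 1}]}}

```text
clock: 7.9
tcp_pos: [0.5695, 0.1671, 0.2728]
orientation: [-0.001, 0.662, 0.75, -0.001]
wrist_force: [0.0, 0.4, -0.3]
finger_gap: -0.0002
```

{"method": "servo_tool", "body": {"deltas": [{"dx": 0,"dy": 0,"dz": -12,"rx": 0,"ry": 0,"rz": 0,"fingers": 1},{"dx": 0,"dy": 0,"dz": -8,"rx": 0,"ry": 0,"rz": 0,"fingers": 1},{"dx": 0,"dy": 0,"dz": -8,"rx": 0,"ry": 0,"rz": 0,"fingers": 1},{"dx": 0,"dy": 0,"dz": -5,"rx": 0,"ry": 0,"rz": 0,"fingers": 1},{"dx": 0,"dy": 0,"dz": 0,"rx": 0,"ry": 0,"rz": 0,"fingers": 1},{"dx": 0,"dy": 0,"dz": 0,"rx": 0,"ry": 0,"rz": 0,"fingers": 1}]}}

```text
clock: 8.5
tcp_pos: [0.5705, 0.1673, 0.2446]
orientation: [0.001, 0.662, 0.75, 0.001]
wrist_force: [-4.5, -1.2, 21.2]
finger_gap: 0.0003
```

```bash
python3 -c "
from h import *;pin('p5')"
```

```text
red top 206 mean 334.64 208.68 n 25 green 0
0.08 [334.3 212.8] 0.092 [334.4 209.5] 0.104 [334.4 206.1] 8.55
```

View pics/p5.png

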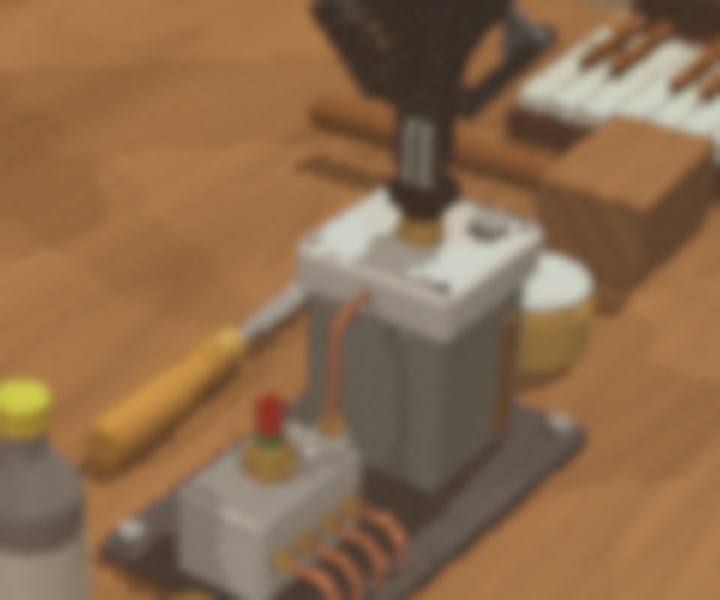

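The pin didn't move between strokes 4 and 5, so it looks fully out. I'll add one more stroke with a higher lift in case the knob wasn't coming right up.

{"method": "servo_tool", "body": {"deltas": [{"dx": 0,"dy": 0,"dz": 20,"rx": 0,"ry": 0,"rz": 0,"fingers": 1},{"dx": 0,"dy": 0,"dz": 20,"rx": 0,"ry": 0,"rz": 0,"fingers": 1},{"dx": 0,"dy": 0,"dz": 0,"rx": 0,"ry": 0,"rz": 0,"fingers": 1},{"dx": 0,"dy": 0,"dz": 0,"rx": 0,"ry": 0,"rz": 0,"fingers": 1},{"dx": 0,"dy": 0,"dz": 0,"rx": 0,"ry": 0,"rz": 0,"fingers": 1}]}}

```text
clock: 9.05
tcp_pos: [0.5695, 0.1672, 0.2798]
orientation: [-0.001, 0.662, 0.75, -0.001]
wrist_force: [-0.2, 0.8, -0.5]
finger_gap: -0.0
```

{"method": "servo_tool", "body": {"deltas": [{"dx": 0,"dy": 0,"dz": -11,"rx": 0,"ry": 0,"rz": 0,"fingers": 1},{"dx": 0,"dy": 0,"dz": -8,"rx": 0,"ry": 0,"rz": 0,"fingers": 1},{"dx": 0,"dy": 0,"dz": -8,"rx": 0,"ry": 0,"rz": 0,"fingers": 1},{"dx": 0,"dy": 0,"dz": -8,"rx": 0,"ry": 0,"rz": 0,"fingers": 1},{"dx": 0,"dy": 0,"dz": -5,"rx": 0,"ry": 0,"rz": 0,"fingers": 1},{"dx": 0,"dy": 0,"dz": 0,"rx": 0,"ry": 0,"rz": 0,"fingers": 1},{"dx": 0,"dy": 0,"dz": 0,"rx": 0,"ry": 0,"rz": 0,"fingers": 1}]}}

```text
clock: 9.75
tcp_pos: [0.5701, 0.1673, 0.2446]
orientation: [0.001, 0.662, 0.75, 0.001]
wrist_force: [-6.1, -1.0, 20.8]
finger_gap: -0.0001
```

{"method": "servo_tool", "body": {"deltas": [{"dx": 0,"dy": 0,"dz": 16,"rx": 0,"ry": 0,"rz": 0,"fingers": 1},{"dx": 0,"dy": 0,"dz": 20,"rx": 0,"ry": 0,"rz": 0,"fingers": 1},{"dx": 0,"dy": 0,"dz": 40,"rx": 0,"ry": 0,"rz": 0,"fingers": 1},{"dx": -20,"dy": -30,"dz": 25,"rx": 0,"ry": 0,"rz": 0,"fingers": 1},{"dx": -20,"dy": -45,"dz": 0,"rx": 0,"ry": 0,"rz": 0,"fingers": 1},{"dx": -10,"dy": -45,"dz": 0,"rx": 0,"ry": 0,"rz": 0,"fingers": 1},{"dx": 0,"dy": -45,"dz": 0,"rx": 0,"ry": 0,"rz": 0,"fingers": 1},{"dx": 0,"dy": -45,"dz": 0,"rx": 0,"ry": 0,"rz": 0,"fingers": 1}]}}

```text
clock: 10.55
tcp_pos: [0.5194, -0.0441, 0.3419]
orientation: [-0.0, 0.661, 0.75, -0.0]
wrist_force: [0.6, -0.3, 0.3]
finger_gap: 0.0006
```

{"method": "servo_tool", "body": {"deltas": [{"dx": 0,"dy": 0,"dz": 0,"rx": 0,"ry": 0,"rz": 0,"fingers": 1},{"dx": 0,"dy": 0,"dz": 0,"rx": 0,"ry": 0,"rz": 0,"fingers": 1},{"dx": 0,"dy": 0,"dz": 0,"rx": 0,"ry": 0,"rz": 0,"fingers": 1}]}}

```text
clock: 10.85
tcp_pos: [0.52, -0.042, 0.3421]
orientation: [-0.001, 0.661, 0.75, -0.0]
wrist_force: [-0.4, -0.8, 0.1]
finger_gap: 0.0
```

```bash
python3 - <<'E'
from h import *
pin('p6')
st=env.get_state();w=read_camera("wrist")
from scipy.spatial.transform import Rotation as R
q=st["orientation"];T=np.eye(4);T[:3,:3]=R.from_quat(np.r_[q[1:],q[0]]).as_matrix();T[:3,3]=st["tcp_pos"]
w["extrinsics"]=T@w["hand_eye"];print(w["extrinsics"][:3,3])
for p in([.563,.0365,.104],[.563,.0365,.078],[.570,.167,.194],[.57,.167,.172]):print(p,proj(w,np.array(p)))
save("w6",w["img"])
a=cv2.resize(w["img"],(400,250));b=cv2.imread("pics/p6.png")[...,::-1]
save("c6",np.hstack([cv2.resize(b,(400,333)),np.vstack([a,np.zeros((83,400,3),np.uint8)])]))
E
```

```text
red top 206 mean 334.5416666666667 208.875 n 24 green 0
0.08 [334.3 212.8] 0.092 [334.4 209.5] 0.104 [334.4 206.1] 10.9
[0.5114559  0.03636218 0.41199844]
[0.563, 0.0365, 0.104] [380.16663915  95.85020908]
[0.563, 0.0365, 0.078] [375.44667055  95.23810307]
[0.57, 0.167, 0.194] [ 473.22113864 -177.63905433]
[0.57, 0.167, 0.172] [ 456.33512552 -148.5268745 ]
```

View pics/c6.png

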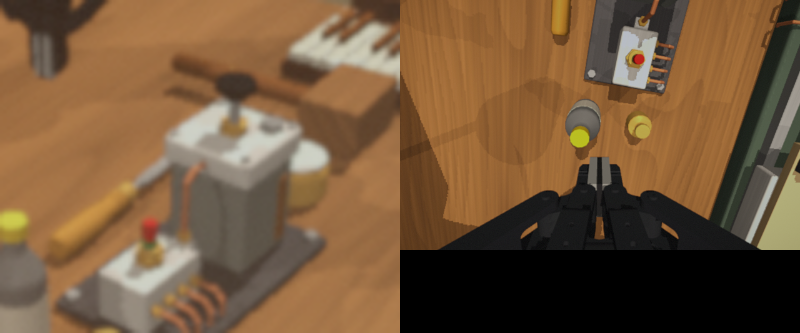

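The knob is back up, at crop (236,85), and nothing touches it. The pin stands out at about (150,235) with the green under it. The last three full strokes added no rise, and the red top at row 206 matches the projected 104 mm height (206.1).

```bash
python3 -c "
from h import *;print(job.hand_in())"
```

```text
the job is handed in; nothing more can be done
None
```

I pressed the knob six times with the closed fingertips, then lifted the arm clear and handed the job in at about 11 s. The first stroke went down to about the same depth in two steps at 11.7 N. The other five clearly reached the stop at about 21 N.

- **Pin:** it rose over strokes 1 to 3 and slightly on stroke 4, then stayed put through strokes 5 and 6. Its red top is at image row 206, matching the 206.1 expected for fully out (104 mm), and green shows beneath it.
- **Knob and surroundings:** the last picture shows the knob back up and the gripper touching nothing. The tools and containers in view look undisturbed.

**Checks that failed or were weak:**
- The trained networks found the knob and pin wrongly in the scene camera, so I located both by colour in the two fixed cameras, which agreed to about 3 mm.
- My automatic check for green pixels counted none because the band is too small in the picture. I judged the band by eye and by the pin's height, not by measuring it.

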